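# Seat a trunnion ball in the fitting stand

### The job

Lift the steel valve ball with its axle out of the wooden block and lower it into the grey fitting stand so that the axle goes into both open slots at once. Feel for the slots with a light touch, then press the ball gently past the two sprung keepers until both ends of the axle sit evenly on the slot bottoms, and only then let go. Leave the other things on the bench alone.

Things in the scene. Friction and masses are not known exactly. Their poses are not given: they have to be found in the camera images.
- ball_center (a point): Centre of the steel valve ball (0.34 to 0.56 kg): 52 mm ball with two flat bored faces 40 mm apart, 33 mm across, on a 8 mm thick axle. Own y runs along the axle, own x is square to the flats (the faces to grip). It starts with the axle level in the notches of the wooden block, the flats upright, centre 42 mm above the bench.
- axle_a (a point): Point on the axle's centre line 46 mm from the ball's centre (+y of the ball), where it goes into a slot. The axle is 130 mm long overall with round ends; a collar of 18 mm diameter either side of the ball ends 37 mm from its centre.
- axle_b (a point): The matching point 46 mm on the other side (-y of the ball).
- rest: Wooden block fixed to the bench: sole 90 x 116 x 10 mm and two 12 mm thick walls, their middles 49 mm either side along its y, 55 mm high at most, each with a wide 90 degree V notch open to the top. Origin: centre of its underside; y joins the two notches.
- stand: Grey fitting stand fixed to the bench: base 150 x 160 x 12 mm, origin under its centre, z up, y the way the seated axle lies (either way round). On it is clamped a carriage: sole 90 x 116 mm, its top 20 mm above the bench, and two upright cheeks 76 mm wide (x) and 12 mm thick, middles at y = +46 and -46 mm, flat tops 82 mm above the bench.
- slots_mid (a point): Point of the base 58 mm above its origin: height of the seated axle's centre line (86 mm above the bench when on the cheek tops). Each cheek has in its middle an upright slot, open above, 10 mm wide, lips rounded 1.5 mm, flat bottom 54 mm above the bench. The carriage is clamped off-centre: both slots stand together anywhere within 16 mm to -x or +x of this point; see or feel where.
- keeper_level (a point): Point of the base 64.5 mm above its origin, the height of two brass spring keepers, one in each slot's +x wall, round noses (radius 5 mm) reaching 4 mm into the slot. The axle stops on them, centre some 70 mm above the bench; a push of 8 to 18 N besides its weight takes it past and home. Over 45 N of contact between ball and stand (the keepers' pinch is up to 20 of it) does damage: press with 20 N at most.
- carton: Small closed cardboard box, 70 x 100 x 60 mm, loose; origin under its centre. Not to be disturbed.
- flange: Dark steel ring, 90 mm across, 14 mm high, loose; origin under its centre. Not to be disturbed.
- spanner: Steel spanner lying flat, loose. Not to be disturbed.
- grease: Grey plastic jar, 56 mm across, 90 mm high, loose; origin under its centre. Not to be disturbed.
There are look-alikes about, which are no part of the job. What is shaped like the part that bears ball_center but red is not meant.

How it is judged:
By the outcome, as a careful person would: the job done as asked, in the order asked, and still so for the second after the job is handed in, with the robot touching nothing.
It also fails if it takes over 72 s, if anything falls off the work surface, if the arm or the gripper's body presses on something with over 40 N, if the wrist force passes 120 N, or if a joint passes its speed limit or range.

### The arm

A 6-joint arm with a two-finger parallel gripper is mounted at the origin on the work surface. World frame = base frame: x ahead of the robot, y to its left, z up, the work surface at z = 0. Lengths are in m, angles in degrees, forces in N, time in s.
With the tool pointing down it reaches from about 0.3 to 0.75 m from the base axis. Payload 8.5 kg.
Tool frame: the origin (TCP) lies at the very end of the fingers, on their centre line; the grasp point (between the pads) lies 19 mm behind it (env.hold_point_z is the distance from the TCP to the grasp point, in m); z points along the fingers, y is the direction in which the jaws open and shut (so a half turn about z gives the same grasp; the last joint's range is limited). The gripper opens to 85 mm and grips with 20 to 120 N. Pads are 22 mm wide; open, the fingers measure 114 mm over their backs; the gripper's body (76 mm by 85 mm) begins 54 mm behind the grasp point. The pads swing forward as they close: fully open they stand 13 mm farther back than shut.
Start: joints at [-78.169, 21.807, 74.336, -0, 83.858, -12.336], TCP at [0.225, -0.502, 0.231] pointing down, gripper open.
Joint ranges: [-178.18, 178.18], [-50.72, 133.34], [12.68, 142.11], [-81.47, 261.47], [9.98, 163.14], [-165.26, 165.26]. Speed limits (degrees/s): [136.94, 136.94, 180, 180, 180, 180].

### API

Orientations are given as [roll, pitch, yaw] about the fixed x, y, z axes, in that order (R = Rz(yaw) Ry(pitch) Rx(roll)).
In Python, from bench import env, optics, nets gives the robot as it stands.
- The arm moves only by the shell command python3 -m handwheel 'ROWS'. ROWS is JSON, a list of rows, each an object with "travel": the shift along the world's x, y, z in mm, a list of three; "turn": the turn, a rotation vector about the world's x, y, z in units of 10 degrees (1.0 is 10 degrees), a list of three; "fingers": the closure, from 0 (fully open) to 1 (shut). A call has exactly 8 rows; each row is the pose to reach, as a shift and turn from the pose measured when the call began; what a row does not reach only later rows make up. A row lasts 1/8 s, in which the tool goes at most 62.5 mm and 10.7 degrees, less where a joint would pass 70% of its speed; a pose out of reach is approached as far as the arm can. A call with a gripper value outside its range is refused whole. The fingers move at their own pace and stop on an object; the grip force is fixed at half the most. Time passes only in rows, so rows that repeat a pose let the fingers close, or fill a call up. It gives the time, the measured TCP pose, the force and the opening at its end, in the units of the state.
- env.get_state(): the state, without advancing time (a new reading comes with each control period).
- optics.get_image(name): name is "side" or "top" or "wrist"; returns a dict with "color" (420x560x3 uint8, red, green, blue), "z_map" (420x560 float32, m along the optical axis (not along the pixel's ray), 0 where there is no reading), "fx", "fy", "cx", "cy" (pixels), "rvec" (rotation vector, rad) and "tvec" (3), from world to camera coordinates, as OpenCV has them. Camera axes: x right, y down, z forward; pixel columns grow to the right and rows downward; lengths in m; the calibration is good to about 2 mm. A picture is of the moment at which its call begins.
- env.sign_off(): hands the job in, once; it reports no verdict.
Trained networks look in the newest picture that a camera, given by its name, has taken for a name from the list of things; names that differ only in an ending like _2 or _b are one class to them, and where a whole thing is asked for, a point or a joint stands for the part that bears it (a point fixed in the world has none). Each returns a list of dicts, best first, with "score" (0 to 1); they miss things now and then, are a little off and sometimes report something else, mostly with a low value. They report only what shows in the picture. A call takes as long as a camera call. They do not tell look-alikes from the thing itself.
- nets.find_in(camera, thing): "uv" ([column, row] in pixels, amid what is visible of it).
- nets.masks_of(camera, thing): "mask" (420x560 bool, what is visible of it) and "uv" ([column, row] in pixels, amid what is visible of it).
The state is a dict: "time": time; "qpos": joint angles; "qd": joint speeds; "tau": joint torques, N m; "position": TCP position; "ee_rot": TCP orientation; "contact_force": force on the tool from outside, world axes, zero at the start; "torque": the same for the moment, N m; "finger_gap": finger opening in m.
Only numpy, scipy, OpenCV 4.12 (cv2) and the standard library are available. Lean on these libraries where they do the work, as an engineer would, in place of code of your own. Each camera call takes 0.05 s, during which the arm holds its last target.

## Working session

There is one attempt and no reset: what is moved stays moved. The work goes in short steps, Python scripts to look and compute and a shell command to move; the robot and the scene stay as the last step left them, time stands still between calls to the robot, and variables do not carry over. Pictures are saved under pics/ and viewed, and the job is handed in when it is done.

```bash
ls; mkdir -p pics
cat > h.py <<'E'
import numpy as np, cv2
from bench import env, optics, nets
def save(n,img): cv2.imwrite('pics/'+n+'.png',img[:,:,::-1])
def world(im,uv,z=None):
    R=cv2.Rodrigues(np.array(im['rvec'],float))[0]; t=np.array(im['tvec'],float).ravel()
    uv=np.atleast_2d(uv).astype(float)
    ray=np.c_[(uv[:,0]-im['cx'])/im['fx'],(uv[:,1]-im['cy'])/im['fy'],np.ones(len(uv))]
    if z is None:
        d=im['z_map'][uv[:,1].round().astype(int),uv[:,0].round().astype(int)]
        return (ray*d[:,None]-t)@R
    c=-R.T@t; w=ray@R
    return c+w*((z-c[2])/w[:,2])[:,None]
def proj(im,P):
    P=np.atleast_2d(np.array(P,float))
    K=np.array([[im['fx'],0,im['cx']],[0,im['fy'],im['cy']],[0,0,1.]])
    return cv2.projectPoints(P,np.array(im['rvec'],float),np.array(im['tvec'],float),K,None)[0].reshape(-1,2)
E
python3 - <<'E'
from h import *
import pickle
for c in ['top','side']:
    im=optics.get_image(c); save(c+'0',im['color']); pickle.dump(im,open(c+'0.pkl','wb'))
    for t in ['ball_center','rest','stand','carton','flange','spanner','grease']:
        for f in nets.find_in(c,t)[:4]:
            uv=np.array(f['uv']); print(c,t,round(f['score'],2),uv.round(),world(im,uv).round(3)[0])
s=env.get_state(); print(s)
E
```

```text
pics
top ball_center 0.89 [151. 313.] [0.327 0.271 0.039]
top ball_center 0.83 [200. 240.] [0.467 0.172 0.066]
top rest 0.73 [209. 252.] [0.442 0.166 0.008]
top rest 0.5 [382. 142.] [ 0.664 -0.186  0.011]
top stand 0.73 [377. 241.] [ 0.462 -0.169  0.019]
top stand 0.34 [199. 240.] [0.466 0.175 0.067]
top carton 0.77 [302. 122.] [ 0.693 -0.023  0.061]
top carton 0.67 [377. 240.] [ 0.463 -0.169  0.019]
top flange 0.56 [387. 125.] [ 0.703 -0.202  0.001]
top spanner 0.69 [290. 234.] [0.478 0.002 0.005]
top grease 0.74 [378. 245.] [ 0.454 -0.17   0.02 ]
top grease 0.73 [198. 132.] [0.667 0.173 0.09 ]
top grease 0.28 [199. 238.] [0.469 0.176 0.065]
side ball_center 0.67 [190. 185.] [0.323 0.243 0.026]
side rest 0.68 [253. 206.] [0.47  0.123 0.032]
side stand 0.84 [258. 317.] [ 0.459 -0.231  0.068]
side stand 0.72 [388. 323.] [ 0.673 -0.221  0.014]
side stand 0.33 [249. 186.] [0.464 0.162 0.061]
side carton 0.68 [254. 315.] [ 0.454 -0.231  0.074]
side carton 0.67 [374. 242.] [ 0.689 -0.066  0.059]
side flange 0.96 [392. 322.] [ 0.685 -0.208 -0.001]
side spanner 0.97 [259. 252.] [ 0.454 -0.693  0.587]
side grease 0.75 [342. 181.] [0.677 0.159 0.061]
{'time': 0.8, 'qpos': array([-7.81706639e+01,  2.18051789e+01,  7.43340421e+01,  1.06483355e-03,
        8.38568151e+01, -1.23350502e+01]), 'qd': array([-0.03987955,  0.05788047,  0.00696031, -0.0444103 , -0.05589162,
       -0.03546961]), 'tau': array([-9.47723784e-04, -4.48313892e+01, -2.31455165e+01, -1.97839122e-04,
        5.65675873e-04, -7.21717640e-06]), 'position': array([ 0.22515373, -0.50179843,  0.23134621]), 'ee_rot': array([ 1.79995901e+02, -1.87489471e-04,  2.41642724e+01]), 'contact_force': array([0.13354919, 0.37311168, 0.39592868]), 'torque': array([ 0.02254072, -0.03250991, -0.01450313]), 'finger_gap': 0.08565120703504486}
```

View pics/top0.png

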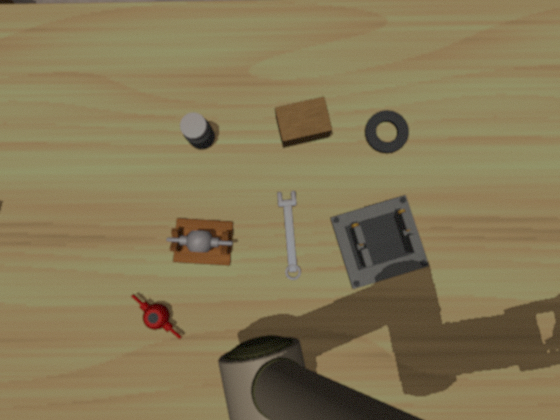

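View pics/side0.png

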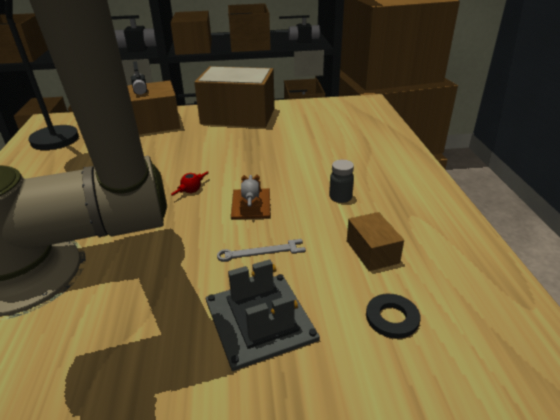

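Top view: the steel ball sits in the wooden block at (200,241), with the red look-alike at (156,317). Side view: steel at (250,188), red at (190,183), and more look-alikes on the rear shelf at (137,38), (303,33) and (140,85). I choose the steel one in the block, and check it in a close crop.

Run:
```python
from h import *
import pickle
im=pickle.load(open('top0.pkl','rb'))
a=cv2.resize(im['color'][205:280,150:250],None,fx=4,fy=4,interpolation=cv2.INTER_CUBIC)
b=cv2.resize(im['color'][190:290,325:435],None,fx=3.6,fy=3.6,interpolation=cv2.INTER_CUBIC)
H=max(a.shape[0],b.shape[0]); o=np.zeros((H,a.shape[1]+b.shape[1],3),np.uint8); o[:a.shape[0],:a.shape[1]]=a;o[:b.shape[0],a.shape[1]:]=b
save('crop0',o)
print(im['fx'],-cv2.Rodrigues(im['rvec'])[0].T@im['tvec'])
# axle: points with height 38..55, base of ball
v,u=np.mgrid[205:280,150:250]; uv=np.c_[u.ravel(),v.ravel()]
P=world(im,uv); m=(P[:,2]>.03)&(P[:,2]<.2)
print('rest pts',m.sum()); 
sel=P[m]
for lo,hi in [(.03,.05),(.05,.057),(.06,.075)]:
    q=sel[(sel[:,2]>lo)&(sel[:,2]<hi)]; print(lo,hi,len(q),q.mean(0).round(4),np.ptp(q,axis=0).round(3))
v,u=np.mgrid[190:290,325:435]; uv=np.c_[u.ravel(),v.ravel()]
P=world(im,uv)
q=P[(P[:,2]>.074)&(P[:,2]<.095)]; print('cheek tops',len(q),q.mean(0),cv2.minAreaRect((q[:,:2]*1000).astype(np.float32)))
q=P[(P[:,2]>.009)&(P[:,2]<.095)]; print('base',len(q),q.mean(0),cv2.minAreaRect((q[:,:2]*1000).astype(np.float32)))
```

```text
427.14235552315733 [0.44846254 0.00951923 0.87006845]
rest pts 1037
0.03 0.05 507 [0.4633 0.1776 0.0446] [0.052 0.128 0.02 ]
0.05 0.057 180 [0.4639 0.18   0.053 ] [0.045 0.111 0.007]
0.06 0.075 266 [0.4638 0.1792 0.0639] [0.036 0.036 0.01 ]
cheek tops 535 [ 0.46423146 -0.17362977  0.08053971] ((464.5079345703125, -173.3194580078125), (75.83775329589844, 104.41529846191406), 16.32767677307129)
base 5731 [ 0.46040456 -0.17123292  0.02411352] ((460.8092346191406, -174.20106506347656), (149.83372497558594, 160.0625457763672), 16.208723068237305)
```

View pics/crop0.png

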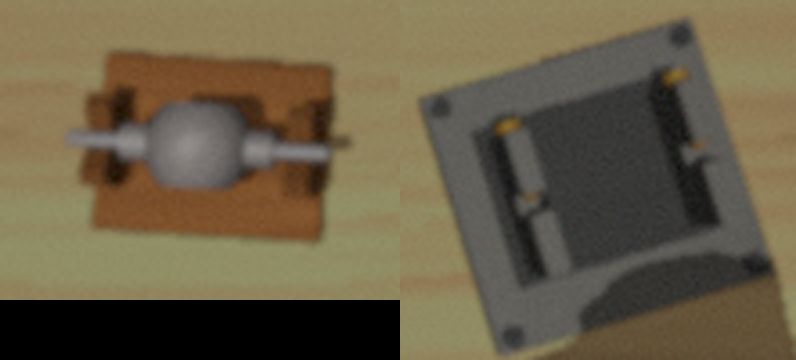

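The crop confirms it: the grey steel ball is in the wooden block, its axle roughly along world y. The stand shows both slots and their brass keepers at crop (530,200) and (695,150), on the far (+x) side. I'll hover over the stand first and look with the wrist camera.

```bash
python3 -m handwheel '[{"travel":[30,41,10],"turn":[0,0,1],"fingers":0},{"travel":[60,82,20],"turn":[0,0,2],"fingers":0},{"travel":[95,130,30],"turn":[0,0,3],"fingers":0},{"travel":[130,180,40],"turn":[0,0,4],"fingers":0},{"travel":[165,230,40],"turn":[0,0,5],"fingers":0},{"travel":[190,275,40],"turn":[0,0,6],"fingers":0},{"travel":[200,310,40],"turn":[0,0,7],"fingers":0},{"travel":[200,329,40],"turn":[0,0,8.2],"fingers":0}]'
python3 - <<'E'
from h import *
import pickle
im=optics.get_image('wrist'); save('wrist1',im['color']); pickle.dump(im,open('wrist1.pkl','wb'))
print(-cv2.Rodrigues(im['rvec'])[0].T@im['tvec'],im['fx'],env.get_state()['position'],env.get_state()['ee_rot'])
E
```

```text
time: 1.8
position: [0.4256, -0.171, 0.2714]
ee_rot: [180.0, 0.0, 105.4]
contact_force: [-0.1, -0.4, -0.0]
finger_gap: 0.0857
[ 0.40378289 -0.09536096  0.41416696] 343.14887240771975 [ 0.42518615 -0.16974035  0.27155149] [ 1.79976173e+02 -3.88780979e-02  1.05821318e+02]
```

View pics/wrist1.png

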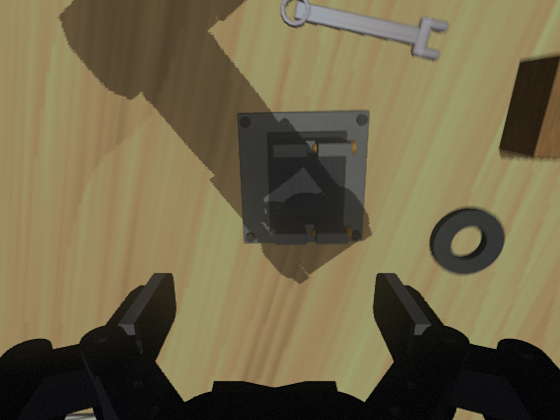

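The wrist view shows the stand square to the gripper at (305,180). The slots with their keepers are at about (312,148) and (312,233). Measuring now.

```bash
cat >> h.py <<'E'
def standfit(im,u0,u1,v0,v1):
    v,u=np.mgrid[v0:v1,u0:u1]; uv=np.c_[u.ravel(),v.ravel()]
    P=world(im,uv)
    q=P[(P[:,2]>.077)&(P[:,2]<.088)]; r=cv2.minAreaRect((q[:,:2]*1000).astype(np.float32)); print('cheeks',len(q),q.mean(0).round(4),r)
    b=P[(P[:,2]>.0085)&(P[:,2]<.016)]; rb=cv2.minAreaRect((b[:,:2]*1000).astype(np.float32)); print('base',len(b),np.median(b[:,2]),rb)
    a=np.radians(16.3); X=np.array([np.cos(a),np.sin(a)]);Y=np.array([-X[1],X[0]])
    d=(q[:,:2]-np.array(r[0])/1000)
    x=d@X*1000;y=d@Y*1000
    for s in (1,-1):
        m=(s*y>38); h=np.histogram(x[m],bins=np.arange(-40,41,2))
        print('cheek',s,'x range',x[m].min().round(1),x[m].max().round(1),'y',y[m].min().round(1),y[m].max().round(1),h[0])
E
python3 - <<'E'
from h import *
import pickle
im=pickle.load(open('wrist1.pkl','rb'))
standfit(im,220,385,95,275)
standfit(pickle.load(open('top0.pkl','rb')),325,435,190,290)
save('w1c',cv2.resize(im['color'][95:255,225:385],None,fx=3.7,fy=3.7,interpolation=cv2.INTER_CUBIC))
E
```

```text
cheeks 1702 [ 0.4637 -0.17    0.0818] ((464.8101806640625, -173.44508361816406), (75.4256362915039, 104.80265045166016), 16.02660369873047)
base 7476 0.012056492503433332 ((461.2677001953125, -174.1863250732422), (150.1440887451172, 159.9105224609375), 16.20066261291504)
cheek 1 x range -37.5 37.9 y 40.0 52.3 [ 0 26 26 26 26 26 26 26 39 26 26 26 26 26 26 26 26 12  0  0  0  0 24 30
 27 28 29 28 26 28 25 26 29 29 27 26 27 28 27  0]
cheek -1 x range -38.0 37.4 y -52.4 -39.2 [ 0 25 24 25 26 26 25 24 25 26 21 18 26 26 26 26 25 12  0  0  0  0 20 20
 21 26 22 24 23 25 24 24 23 25 22 25 22 22 23  0]
cheeks 503 [ 0.4643 -0.1734  0.0808] ((464.51470947265625, -173.34249877929688), (75.83775329589844, 104.36729431152344), 16.32767677307129)
base 2906 0.01111818685523892 ((460.82562255859375, -174.25735473632812), (149.83372497558594, 160.17979431152344), 16.208723068237305)
cheek 1 x range -37.9 37.9 y 39.8 52.2 [0 9 7 9 6 9 7 7 9 8 6 9 7 8 7 8 7 3 0 0 0 0 4 8 8 6 8 8 7 6 9 6 9 7 8 7 8
 7 8 0]
cheek -1 x range -37.9 37.6 y -52.2 -39.6 [0 8 7 9 6 8 7 8 7 9 7 8 7 8 8 8 7 4 0 0 0 0 5 8 7 7 9 6 9 7 9 7 9 6 8 8 7
 9 6 0]
```

View pics/w1c.png

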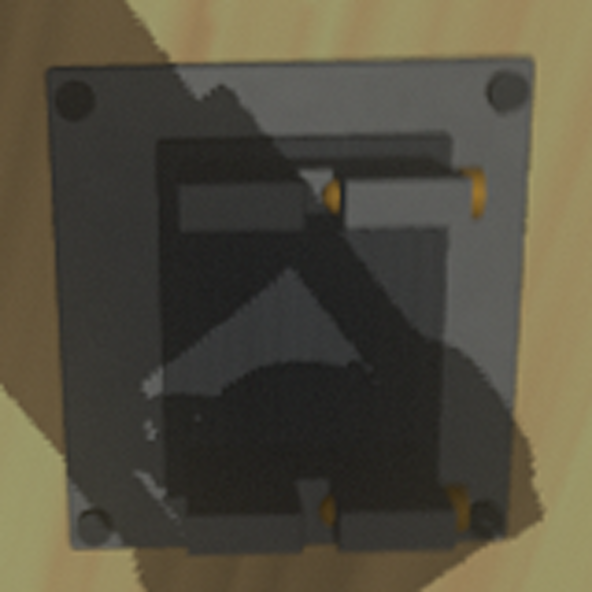

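```bash
python3 -m handwheel '[{"travel":[5,45,0],"turn":[0,0,-0.3],"fingers":0},{"travel":[10,100,0],"turn":[0,0,-0.7],"fingers":0},{"travel":[18,155,0],"turn":[0,0,-1.2],"fingers":0},{"travel":[25,210,0],"turn":[0,0,-1.6],"fingers":0},{"travel":[32,265,0],"turn":[0,0,-1.9],"fingers":0},{"travel":[38,315,-20],"turn":[0,0,-1.9],"fingers":0},{"travel":[38,345,-40],"turn":[0,0,-1.9],"fingers":0},{"travel":[38,348,-50],"turn":[0,0,-1.9],"fingers":0}]'
python3 - <<'E'
from h import *
import pickle
im=optics.get_image('wrist'); save('wrist2',im['color']); pickle.dump(im,open('wrist2.pkl','wb'))
s=env.get_state();print(s['position'],s['ee_rot'])
for f in nets.masks_of('wrist','ball_center')[:3]: 
    uv=np.argwhere(f['mask'])[:,::-1]; print(f['score'],f['uv'],len(uv))
    P=world(im,uv); P=P[(P[:,2]>.03)&(P[:,2]<.075)]
    c=cv2.minAreaRect((P[:,:2]*1000).astype(np.float32)); print(c,P[:,2].max())
    ax=P[(P[:,2]>.04)&(P[:,2]<.05)]
    m=(np.abs(ax[:,1]-.179)>.040); a=ax[m]; k=np.polyfit(a[:,1],a[:,0],1); print('axle angle',np.degrees(np.arctan(-k[0])),'x@.179',np.polyval(k,.179), a[:,1].min(),a[:,1].max(),len(a))
    b=P[P[:,2]>.054]; A=np.c_[2*b,np.ones(len(b))]; sol=np.linalg.lstsq(A,(b**2).sum(1),rcond=None)[0]; print('sphere',sol[:3],np.sqrt(sol[3]+(sol[:3]**2).sum()))
E
```

```text
time: 2.85
position: [0.463, 0.1792, 0.2205]
ee_rot: [-179.9, -0.0, 86.8]
contact_force: [-0.2, 0.1, 0.7]
finger_gap: 0.0856
[0.46279487 0.17846019 0.21974542] [-1.79876640e+02 -1.10647745e-03  8.67851302e+01]
0.79 [276.8, 186.0] 3021
((464.3493347167969, 180.48423767089844), (127.93155670166016, 39.855281829833984), 86.31403350830078) 0.06906996305242981
axle angle -4.057237234450123 x@.179 0.46414152880628806 0.11661007078754296 0.24431418451903802 399
sphere [0.46414749 0.18013511 0.04247209] 0.025323152869093857
0.57 [117.8, 95.5] 3838
((320.16302490234375, 267.42108154296875), (56.64670181274414, 49.0109977722168), 9.440637588500977) 0.04284977352603671
axle angle 0.6626450576107157 x@.179 0.32051282455551994 0.25132055559685135 0.2851939543038285 832
sphere [0. 0. 0.] 0.0
```

View pics/wrist2.png

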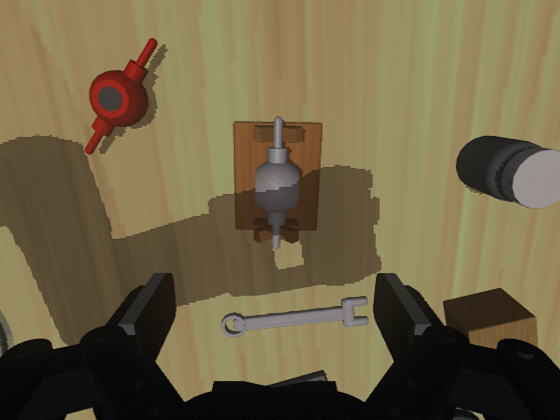

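The wrist view shows the steel ball at (277,186), with its axle running up and down the image, and the red look-alike at (118,97). The fit gives centre (464.2, 180.3, 42) mm and yaw about 86.1°. Descending.

```bash
python3 -m handwheel '[{"travel":[1.3,1.9,-40],"turn":[0,0,-0.06],"fingers":0},{"travel":[1.3,1.9,-85],"turn":[0,0,-0.06],"fingers":0},{"travel":[1.3,1.9,-130],"turn":[0,0,-0.06],"fingers":0},{"travel":[1.3,1.9,-165],"turn":[0,0,-0.06],"fingers":0},{"travel":[1.3,1.9,-185],"turn":[0,0,-0.06],"fingers":0},{"travel":[1.3,1.9,-198],"turn":[0,0,-0.06],"fingers":0},{"travel":[1.3,1.9,-198],"turn":[0,0,-0.06],"fingers":0},{"travel":[1.3,1.9,-198],"turn":[0,0,-0.06],"fingers":0}]'
python3 - <<'E'
from h import *
im=optics.get_image('wrist'); save('wrist3',im['color'])
im2=optics.get_image('side'); save('side3',cv2.resize(im2['color'][120:260,170:370],None,fx=4,fy=4))
s=env.get_state();print(s['position'],s['ee_rot'])
E
```

```text
time: 3.95
position: [0.4651, 0.1794, 0.0237]
ee_rot: [180.0, -0.0, 86.1]
contact_force: [-0.2, -0.0, -0.1]
finger_gap: 0.0856
[0.46488353 0.17961622 0.02359008] [ 1.79978187e+02 -2.03750784e-02  8.61370396e+01]
```

View pics/wrist3.png

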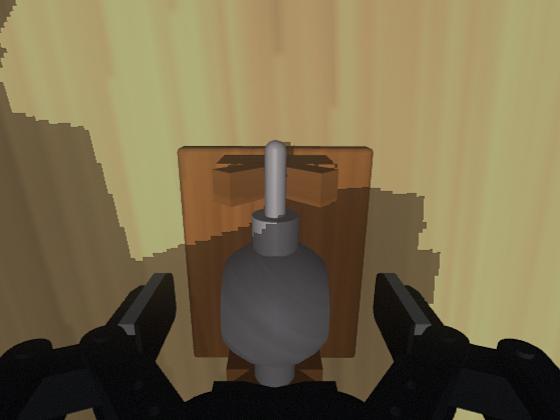

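View pics/side3.png

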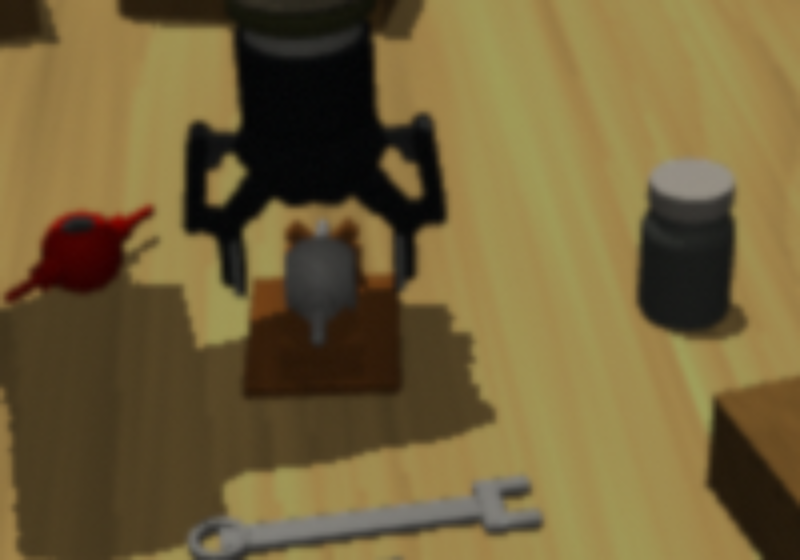

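Both views show the ball centred between the pads at wrist (275,300), with the fingers clear of the block. Closing.

```bash
python3 -m handwheel '[{"travel":[0,0.5,-3],"turn":[0,0,0],"fingers":0.3},{"travel":[0,0.5,-3],"turn":[0,0,0],"fingers":0.4},{"travel":[0,0.5,-3],"turn":[0,0,0],"fingers":0.5},{"travel":[0,0.5,-3],"turn":[0,0,0],"fingers":0.6},{"travel":[0,0.5,-3],"turn":[0,0,0],"fingers":1},{"travel":[0,0.5,-3],"turn":[0,0,0],"fingers":1},{"travel":[0,0.5,-3],"turn":[0,0,0],"fingers":1},{"travel":[0,0.5,-3],"turn":[0,0,0],"fingers":1}]'
python3 -c "
from h import *
s=env.get_state();print(s)"
```

```text
time: 5.05
position: [0.4652, 0.1801, 0.0208]
ee_rot: [179.9, -0.0, 86.1]
contact_force: [2.7, 0.2, 4.1]
finger_gap: 0.0394
{'time': 5.05, 'qpos': array([7.53489317e+00, 3.21143304e+01, 9.85529785e+01, 2.16272113e-02,
       4.92528787e+01, 1.13891117e+01]), 'qd': array([-0.08448053, -0.00554965, -0.05040562,  0.11285634, -0.06187171,
       -0.0794849 ]), 'tau': array([ 4.26332373e-01, -4.25705945e+01, -1.16735476e+01, -7.64499157e-03,
        5.16354851e-01, -7.72433798e-02]), 'position': array([0.46524509, 0.18013665, 0.02078756]), 'ee_rot': array([ 1.79925001e+02, -3.18415876e-02,  8.61316971e+01]), 'contact_force': array([2.68094267, 0.23265895, 4.06624102]), 'torque': array([ 0.00107657, -0.33803341, -0.11726093]), 'finger_gap': 0.03943893196075579}
```

```bash
python3 -m handwheel '[{"travel":[0,0,4],"turn":[0,0,0],"fingers":1},{"travel":[0,0,12],"turn":[0,0,0],"fingers":1},{"travel":[0,0,28],"turn":[0,0,0],"fingers":1},{"travel":[0,0,50],"turn":[0,0,0],"fingers":1},{"travel":[0,0,75],"turn":[0,0,0],"fingers":1},{"travel":[0,0,100],"turn":[0,0,0],"fingers":1},{"travel":[0,0,120],"turn":[0,0,0],"fingers":1},{"travel":[0,0,125],"turn":[0,0,0],"fingers":1}]'
python3 - <<'E'
from h import *
s=env.get_state();print(s['position'],s['ee_rot'],s['contact_force'],s['torque'])
im=optics.get_image('wrist'); save('wrist4',im['color'])
im2=optics.get_image('side'); save('side4',cv2.resize(im2['color'][100:240,170:370],None,fx=4,fy=4))
E
```

```text
time: 6.05
position: [0.4651, 0.1802, 0.1467]
ee_rot: [179.9, -0.0, 86.1]
contact_force: [0.5, -0.0, -4.3]
finger_gap: 0.0392
[0.46513801 0.18018248 0.14671824] [ 1.79865767e+02 -4.32859756e-02  8.61430249e+01] [ 0.50188714 -0.03714056 -4.31480996] [-0.00845555 -0.01707009 -0.01386956]
```

View pics/wrist4.png

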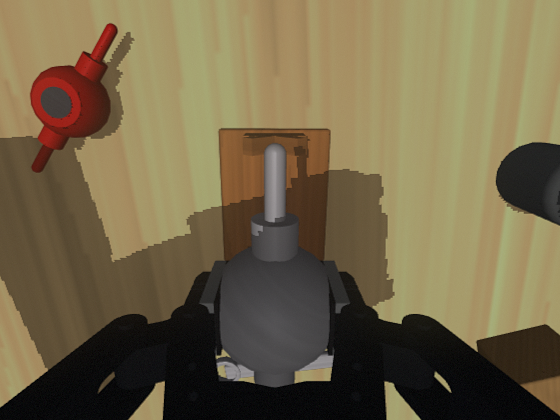

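View pics/side4.png

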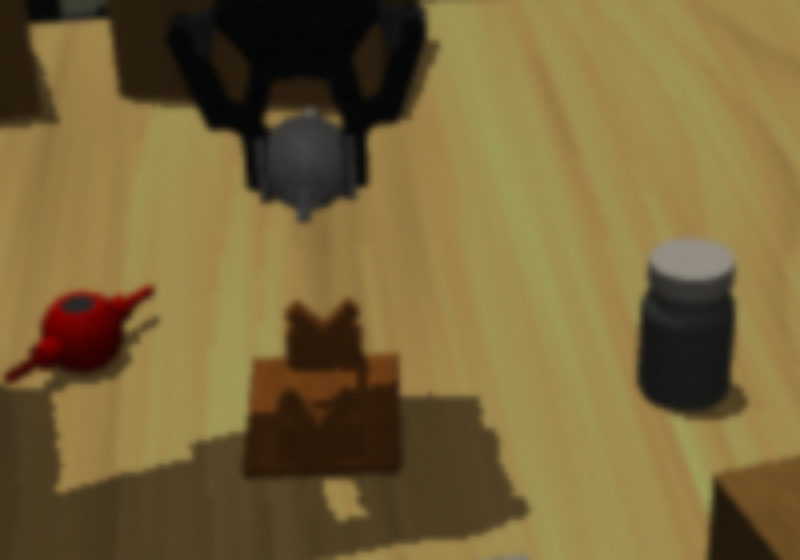

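The ball is held squarely and weighs 4.3 N; the block stayed put. Carrying it to above the slots.

```bash
python3 -m handwheel '[{"travel":[0,-30,0],"turn":[0,0,0.2],"fingers":1},{"travel":[0,-80,0],"turn":[0,0,0.5],"fingers":1},{"travel":[0,-135,0],"turn":[0,0,0.9],"fingers":1},{"travel":[0,-190,0],"turn":[0,0,1.3],"fingers":1},{"travel":[0,-245,0],"turn":[0,0,1.7],"fingers":1},{"travel":[0,-300,0],"turn":[0,0,2],"fingers":1},{"travel":[0.4,-340,0],"turn":[0,0,2.01],"fingers":1},{"travel":[0.4,-353.5,0],"turn":[0,0,2.01],"fingers":1}]'
python3 -m handwheel '[{"travel":[0,-1,-10],"turn":[0,0,0],"fingers":1},{"travel":[0,-1,-30],"turn":[0,0,0],"fingers":1},{"travel":[0,-1,-45],"turn":[0,0,0],"fingers":1},{"travel":[0,-1,-55],"turn":[0,0,0],"fingers":1},{"travel":[0,-1,-60],"turn":[0,0,0],"fingers":1},{"travel":[0,-1,-60],"turn":[0,0,0],"fingers":1},{"travel":[0,-1,-60],"turn":[0,0,0],"fingers":1},{"travel":[0,-1,-60],"turn":[0,0,0],"fingers":1}]'
python3 - <<'E'
from h import *
import pickle
for i in range(1):
    s=env.get_state();print(s['position'],s['ee_rot'],s['contact_force'],s['torque'],s['finger_gap'])
for c in ['wrist','side','top']:
    im=optics.get_image(c);pickle.dump(im,open(c+'5.pkl','wb')); save(c+'5',im['color'] if c=='wrist' else cv2.resize(im['color'][230:370,180:380],None,fx=4,fy=4,interpolation=cv2.INTER_CUBIC) if c=='side' else cv2.resize(im['color'][180:300,300:460],None,fx=5,fy=5))
s=env.get_state();print(s['position'],s['ee_rot'],s['contact_force'],s['torque'])
E
```

```text
time: 7.15
position: [0.4647, -0.1752, 0.1446]
ee_rot: [-180.0, -0.1, 106.1]
contact_force: [-0.6, -0.2, -4.0]
finger_gap: 0.0393
time: 8.15
position: [0.4649, -0.1763, 0.0849]
ee_rot: [-180.0, -0.1, 106.1]
contact_force: [-0.0, 0.4, -3.8]
finger_gap: 0.0398
[ 0.46485474 -0.17626998  0.08490878] [-1.79999348e+02 -7.41143792e-02  1.06090971e+02] [-0.02006987  0.42664382 -3.84633605] [ 0.04181453 -0.03573733 -0.03387697] 0.03979249014757958
[ 0.46478686 -0.17626478  0.08476503] [-1.79989621e+02 -8.97261037e-02  1.06085144e+02] [-0.39312434  0.66510399 -3.70391471] [-0.02235847  0.00282901 -0.03752512]
```

View pics/wrist5.png

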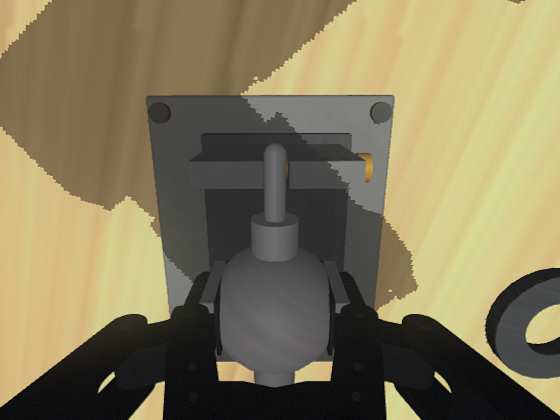

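View pics/side5.png

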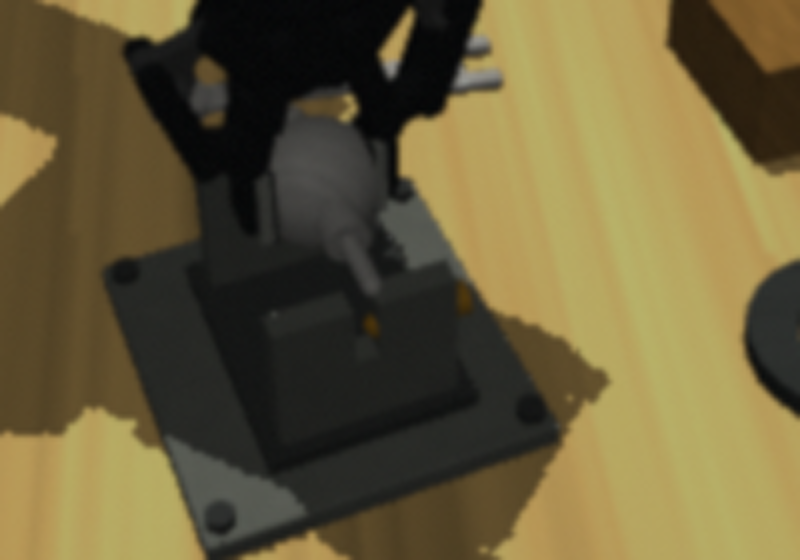

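The wrist view shows the axle at (276,160) lining up with the far slot near its keeper (286,168). In the side view the axle is above the near slot. I'll measure the axle-to-slot offset inside this one picture.

```bash
cat >> h.py <<'E'
A=np.radians(16.2); X=np.array([np.cos(A),np.sin(A)]);Y=np.array([-X[1],X[0]]); C0=np.array([.4647,-.1734])
def rel(P): d=P[:,:2]-C0; return np.c_[d@X*1000,d@Y*1000,P[:,2]*1000]
E
python3 - <<'E'
from h import *
import pickle
im=pickle.load(open('wrist5.pkl','rb'))
v,u=np.mgrid[90:300,140:400]; P=rel(world(im,np.c_[u.ravel(),v.ravel()]))
c=P[(P[:,2]>78)&(P[:,2]<86)&(P[:,1]>38)&(P[:,1]<56)]
print('cheek',len(c),c.min(0),c.max(0),np.histogram(c[:,0],bins=np.arange(-42,43,2))[0])
a=P[(P[:,2]>98)&(P[:,2]<125)&(P[:,1]>42)&(P[:,1]<72)&(abs(P[:,0])<12)]
print('axle',len(a),a.min(0),a.max(0))
for lo in range(40,68,4):
    q=a[(a[:,1]>=lo)&(a[:,1]<lo+4)]
    if len(q): print(lo,len(q),((q[:,0].min()+q[:,0].max())/2).round(2),q[:,2].max().round(2))
b=P[(P[:,2]>.0085e3)&(P[:,2]<16)]; print(b.min(0),b.max(0))
# sphere
q=P[(P[:,2]>100)&(P[:,1]<22)&(P[:,1]>-20)&(abs(P[:,0])<17)]; A_=np.c_[2*q,np.ones(len(q))]; s=np.linalg.lstsq(A_,(q**2).sum(1),rcond=None)[0]; print('sphere',s[:3],np.sqrt(s[3]+(s[:3]**2).sum()))
print('tcp',rel(np.array([[.4648,-.1763,.0848]])))
E
```

```text
cheek 4367 [-38.46567529  39.57900734  78.00169516] [37.77065961 52.10590125 84.1273057 ] [  0  21 129 140 126 136 136 125 137 132 135 137 134 131 127 143 131 130
   0   0   0   0   0  88 139 124 138 129 135 136 133 135 133 134 139 132
 134 138 139 111   0   0]
axle 1247 [ -5.2046549   42.00074419 105.53025291] [  2.80631576  62.23464413 112.09300273]
40 125 -1.36 111.37
44 233 -1.37 111.82
48 249 -1.16 112.09
52 258 -1.16 111.76
56 267 -1.15 111.5
60 115 -1.13 110.49
[-79.16677632 -59.75889214   8.72456285] [71.60773273 79.88134714 15.99809063]
sphere [ -1.396076    -2.09006227 106.50945865] 24.883550648941082
tcp [[-0.71304484 -2.8127508  84.8       ]]
```

```bash
python3 -m handwheel '[{"travel":[0.1,2.5,0],"turn":[0,0,0.02],"fingers":1},{"travel":[0.1,2.5,-3],"turn":[0,0,0.02],"fingers":1},{"travel":[0.1,2.5,-6],"turn":[0,0,0.02],"fingers":1},{"travel":[0.1,2.5,-9],"turn":[0,0,0.02],"fingers":1},{"travel":[0.1,2.5,-12],"turn":[0,0,0.02],"fingers":1},{"travel":[0.1,2.5,-14],"turn":[0,0,0.02],"fingers":1},{"travel":[0.1,2.5,-16],"turn":[0,0,0.02],"fingers":1},{"travel":[0.1,2.5,-16],"turn":[0,0,0.02],"fingers":1}]'
python3 - <<'E'
from h import *
import pickle
for c in ['wrist','side']:
    im=optics.get_image(c);pickle.dump(im,open(c+'6.pkl','wb')); save(c+'6',im['color'] if c=='wrist' else cv2.resize(im['color'][230:370,180:380],None,fx=4,fy=4,interpolation=cv2.INTER_CUBIC))
    if c=='wrist':
        v,u=np.mgrid[90:300,140:400]; P=rel(world(im,np.c_[u.ravel(),v.ravel()]))
        c=P[(P[:,2]>78)&(P[:,2]<84.5)&(P[:,1]>38)&(P[:,1]<56)&(abs(P[:,0])>3)]
        print(np.sort(c[c[:,0]<0][:,0])[-5:],np.sort(c[c[:,0]>0][:,0])[:5],c[:,0].min(),c[:,0].max(),c[:,1].min(),c[:,1].max())
        a=P[(P[:,2]>85.5)&(P[:,2]<105)&(P[:,1]>42)&(P[:,1]<72)&(abs(P[:,0])<12)]
        print('axle end',a[:,1].max())
        for lo in range(40,68,4):
            q=a[(a[:,1]>=lo)&(a[:,1]<lo+4)]
            if len(q): print(lo,len(q),((q[:,0].min()+q[:,0].max())/2).round(2),q[:,2].max().round(2))
s=env.get_state();print(s['position'],s['ee_rot'],s['contact_force'],s['torque'],rel(s['position'][None]))
E
```

```text
time: 9.3
position: [0.4648, -0.1737, 0.0686]
ee_rot: [-180.0, -0.1, 106.3]
contact_force: [0.6, 0.2, -5.0]
finger_gap: 0.0391
[-5.28716328 -5.28698236 -5.28063481 -5.2700041  -5.25137019] [4.7491226  4.74954044 4.78168842 4.78496326 4.79062399] -38.52433176973782 37.83436821061594 39.4948296514608 52.0969376300905
axle end 64.69930200522184
40 118 -0.84 95.79
44 233 -0.84 95.3
48 240 -0.85 95.42
52 248 -0.67 96.3
56 263 -0.67 95.51
60 254 -0.67 95.35
64 26 -0.68 92.53
[ 0.4648936  -0.17376932  0.06880141] [-1.79989680e+02 -8.56118228e-02  1.06289750e+02] [-0.04722411 -0.32458457 -4.96820363] [ 0.00981111 -0.01314372 -0.09416135] [[ 0.08287451 -0.4086697  68.80140573]]
```

View pics/wrist6.png

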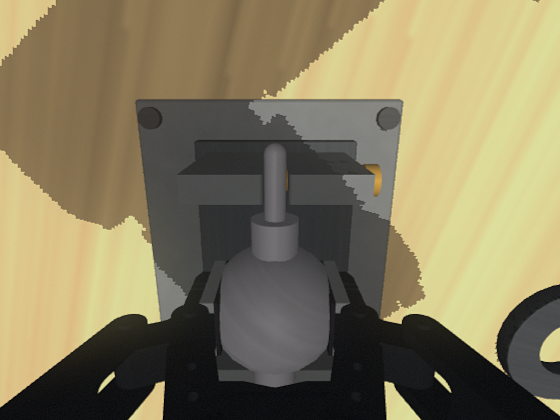

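View pics/side6.png

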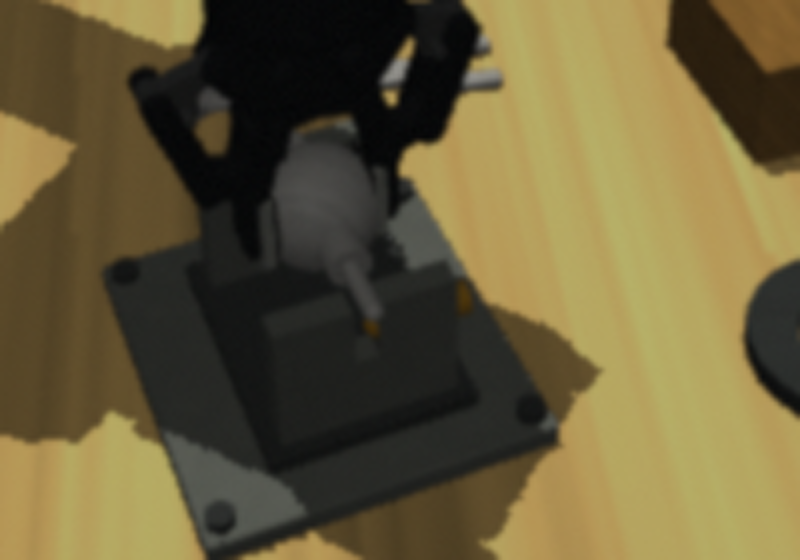

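The axle is within 0.5 mm of the slot centre: slot −5.27 to +4.75 mm, axle −0.75 mm. Both pictures show it over both slots, so I'm going in lightly.

```bash
python3 -m handwheel '[{"travel":[0.4,0.2,-1],"turn":[0,0,0],"fingers":1},{"travel":[0.4,0.2,-2],"turn":[0,0,0],"fingers":1},{"travel":[0.4,0.2,-3],"turn":[0,0,0],"fingers":1},{"travel":[0.4,0.2,-4],"turn":[0,0,0],"fingers":1},{"travel":[0.4,0.2,-4.5],"turn":[0,0,0],"fingers":1},{"travel":[0.4,0.2,-5],"turn":[0,0,0],"fingers":1},{"travel":[0.4,0.2,-5.5],"turn":[0,0,0],"fingers":1},{"travel":[0.4,0.2,-6],"turn":[0,0,0],"fingers":1}]'; python3 -c "
from h import *
s=env.get_state();print(s['position'],s['ee_rot'],s['contact_force'],s['torque'])"
```

```text
time: 10.4
position: [0.4653, -0.1736, 0.0628]
ee_rot: [-180.0, -0.1, 106.3]
contact_force: [-0.4, 0.6, -4.1]
finger_gap: 0.0393
[ 0.46529297 -0.17357429  0.06277483] [-1.79990594e+02 -8.81667498e-02  1.06286808e+02] [-0.4122656   0.63975292 -4.08126788] [ 0.01098222  0.0346958  -0.02289216]
```

Ball centre is at about 84 mm, below the 86 mm cheek-top contact height, and there's no contact force, so the axle is in the slots. Going on to just above the keepers (72 mm).

```bash
python3 -m handwheel '[{"travel":[0,0,-1.5],"turn":[0,0,0],"fingers":1},{"travel":[0,0,-3],"turn":[0,0,0],"fingers":1},{"travel":[0,0,-4.5],"turn":[0,0,0],"fingers":1},{"travel":[0,0,-6],"turn":[0,0,0],"fingers":1},{"travel":[0,0,-7.5],"turn":[0,0,0],"fingers":1},{"travel":[0,0,-9],"turn":[0,0,0],"fingers":1},{"travel":[0,0,-10],"turn":[0,0,0],"fingers":1},{"travel":[0,0,-11],"turn":[0,0,0],"fingers":1}]'; python3 -c "
from h import *
s=env.get_state();print(s['position'],s['ee_rot'],s['contact_force'],s['torque'])"
```

```text
time: 11.4
position: [0.4653, -0.1736, 0.0517]
ee_rot: [-180.0, -0.1, 106.3]
contact_force: [-0.3, -0.4, -5.1]
finger_gap: 0.0393
[ 0.4653103  -0.17358856  0.0517387 ] [-1.79992836e+02 -8.32398927e-02  1.06286437e+02] [-0.33515166 -0.4102632  -5.12322157] [0.03160028 0.0438055  0.00809223]
```

```bash
python3 -m handwheel '[{"travel":[0,0,-0.5],"turn":[0,0,0],"fingers":1},{"travel":[0,0,-1],"turn":[0,0,0],"fingers":1},{"travel":[0,0,-1.5],"turn":[0,0,0],"fingers":1},{"travel":[0,0,-2],"turn":[0,0,0],"fingers":1},{"travel":[0,0,-2.5],"turn":[0,0,0],"fingers":1},{"travel":[0,0,-3],"turn":[0,0,0],"fingers":1},{"travel":[0,0,-3],"turn":[0,0,0],"fingers":1},{"travel":[0,0,-3],"turn":[0,0,0],"fingers":1}]'; python3 -c "
from h import *
s=env.get_state();print(s['position'],s['ee_rot'],s['contact_force'],s['torque'])"
```

```text
time: 12.4
position: [0.4655, -0.1736, 0.0494]
ee_rot: [180.0, -0.0, 106.3]
contact_force: [-1.9, 1.4, 5.3]
finger_gap: 0.0393
[ 0.46549141 -0.1736468   0.04942186] [ 1.79969242e+02 -4.17883435e-02  1.06290554e+02] [-1.91399874  1.36422308  5.29190439] [0.28482347 0.34806631 0.02186815]
```

Touched the keepers at ball height about 70.7 mm, with roughly 10 N on the stand. Pressing on in small steps.

```bash
python3 -m handwheel '[{"travel":[0,0,-0.7],"turn":[0,0,0],"fingers":1},{"travel":[0,0,-0.8],"turn":[0,0,0],"fingers":1},{"travel":[0,0,-0.9],"turn":[0,0,0],"fingers":1},{"travel":[0,0,-1.0],"turn":[0,0,0],"fingers":1},{"travel":[0,0,-1.1],"turn":[0,0,0],"fingers":1},{"travel":[0,0,-1.2],"turn":[0,0,0],"fingers":1},{"travel":[0,0,-1.2],"turn":[0,0,0],"fingers":1},{"travel":[0,0,-1.2],"turn":[0,0,0],"fingers":1}]'; python3 -c "
from h import *
s=env.get_state();print(s['position'],s['ee_rot'],s['contact_force'],s['torque'])"
```

```text
time: 13.4
position: [0.4656, -0.1737, 0.0493]
ee_rot: [179.9, 0.0, 106.3]
contact_force: [-3.5, 2.4, 10.6]
finger_gap: 0.0392
[ 0.46558114 -0.17368181  0.04926835] [1.79932697e+02 6.70403183e-03 1.06293932e+02] [-3.46246235  2.38861174 10.64434283] [0.35348648 0.63664291 0.01726168]
```

```bash
python3 -m handwheel '[{"travel":[-0.1,0.1,-1.1],"turn":[0,0,0],"fingers":1},{"travel":[-0.1,0.1,-1.2],"turn":[0,0,0],"fingers":1},{"travel":[-0.2,0.2,-1.25],"turn":[0,0,0],"fingers":1},{"travel":[-0.2,0.2,-1.3],"turn":[0,0,0],"fingers":1},{"travel":[-0.2,0.2,-1.35],"turn":[0,0,0],"fingers":1},{"travel":[-0.2,0.2,-1.4],"turn":[0,0,0],"fingers":1},{"travel":[-0.2,0.2,-1.45],"turn":[0,0,0],"fingers":1},{"travel":[-0.2,0.2,-1.5],"turn":[0,0,0],"fingers":1}]'; python3 -c "
from h import *
s=env.get_state();print(s['position'],s['ee_rot'],s['contact_force'],s['torque'])
im=optics.get_image('wrist');save('wrist7',im['color'])
im=optics.get_image('side');save('side7',cv2.resize(im['color'][230:370,180:380],None,fx=4,fy=4,interpolation=cv2.INTER_CUBIC))"
```

```text
time: 14.4
position: [0.4657, -0.1737, 0.0492]
ee_rot: [179.9, 0.1, 106.3]
contact_force: [-5.1, 1.7, 14.8]
finger_gap: 0.0396
[ 0.46565221 -0.17367922  0.0491894 ] [1.79872731e+02 9.05913366e-02 1.06303852e+02] [-5.0779211   1.74251297 14.76968659] [0.42812434 0.71197985 0.01375989]
```

View pics/wrist7.png

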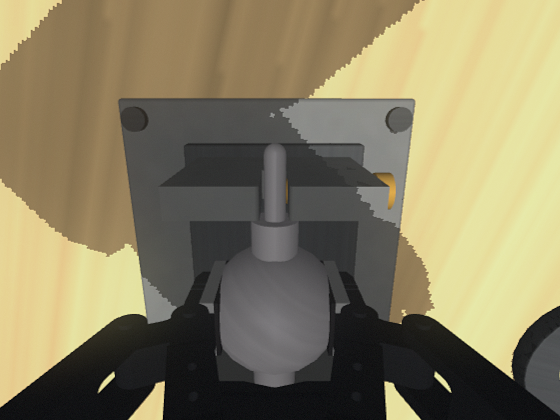

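View pics/side7.png

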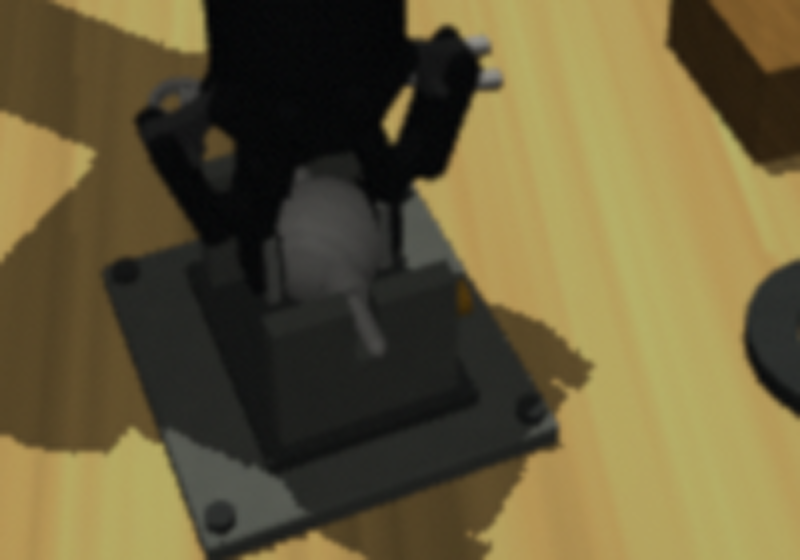

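The wrist and side views show the axle down in both slots, resting on the keepers at (287,190). The reading is 14.8 N with no give yet. I'll ease slightly away from the keepers and press to just under 20 N.

```bash
python3 -m handwheel '[{"travel":[-0.4,0.1,-1.35],"turn":[0,0,0],"fingers":1},{"travel":[-0.5,0.1,-1.4],"turn":[0,0,0],"fingers":1},{"travel":[-0.6,0.1,-1.45],"turn":[0,0,0],"fingers":1},{"travel":[-0.6,0.1,-1.5],"turn":[0,0,0],"fingers":1},{"travel":[-0.6,0.1,-1.55],"turn":[0,0,0],"fingers":1},{"travel":[-0.6,0.1,-1.6],"turn":[0,0,0],"fingers":1},{"travel":[-0.6,0.1,-1.6],"turn":[0,0,0],"fingers":1},{"travel":[-0.6,0.1,-1.6],"turn":[0,0,0],"fingers":1}]'; python3 -c "
from h import *
s=env.get_state();print(s['position'],s['ee_rot'],s['contact_force'],s['torque'])"
```

```text
time: 15.5
position: [0.4651, -0.1741, 0.0486]
ee_rot: [179.9, 0.2, 106.3]
contact_force: [-4.8, -0.5, 11.3]
finger_gap: 0.0389
[ 0.46512107 -0.17405269  0.04864143] [1.79850978e+02 1.77818673e-01 1.06312741e+02] [-4.83354746 -0.54436528 11.31310515] [0.09084258 0.75290147 0.04841126]
```

```bash
python3 -m handwheel '[{"travel":[-0.2,0.1,-1.0],"turn":[0,0,0],"fingers":1},{"travel":[-0.3,0.1,-1.1],"turn":[0,0,0],"fingers":1},{"travel":[-0.3,0.1,-1.2],"turn":[0,0,0],"fingers":1},{"travel":[-0.3,0.1,-1.3],"turn":[0,0,0],"fingers":1},{"travel":[-0.3,0.1,-1.4],"turn":[0,0,0],"fingers":1},{"travel":[-0.3,0.1,-1.5],"turn":[0,0,0],"fingers":1},{"travel":[-0.3,0.1,-1.5],"turn":[0,0,0],"fingers":1},{"travel":[-0.3,0.1,-1.5],"turn":[0,0,0],"fingers":1}]'; python3 -c "
from h import *
s=env.get_state();print(s['position'],s['ee_rot'],s['contact_force'],s['torque'])"
```

```text
time: 16.5
position: [0.4647, -0.1743, 0.0481]
ee_rot: [179.9, 0.2, 106.3]
contact_force: [-4.9, -1.6, 10.0]
finger_gap: 0.0394
[ 0.46472058 -0.174328    0.04809583] [179.85087716   0.24535543 106.32937107] [-4.85045136 -1.5710183  10.03577867] [0.14442792 0.79818839 0.06644977]
```

```bash
python3 -m handwheel '[{"travel":[-0.2,0.2,-1.1],"turn":[0,0,0],"fingers":1},{"travel":[-0.2,0.3,-1.2],"turn":[0,0,0],"fingers":1},{"travel":[-0.2,0.3,-1.3],"turn":[0,0,0],"fingers":1},{"travel":[-0.2,0.3,-1.4],"turn":[0,0,0],"fingers":1},{"travel":[-0.2,0.3,-1.5],"turn":[0,0,0],"fingers":1},{"travel":[-0.2,0.3,-1.6],"turn":[0,0,0],"fingers":1},{"travel":[-0.2,0.3,-1.6],"turn":[0,0,0],"fingers":1},{"travel":[-0.2,0.3,-1.6],"turn":[0,0,0],"fingers":1}]'; python3 -c "
from h import *
s=env.get_state();print(s['position'],s['ee_rot'],s['contact_force'],s['torque'])"
```

```text
time: 17.5
position: [0.4645, -0.1745, 0.0476]
ee_rot: [179.8, 0.3, 106.4]
contact_force: [-5.6, -1.3, 10.1]
finger_gap: 0.0394
[ 0.46454209 -0.17450589  0.04757129] [179.83578993   0.33366042 106.35082254] [-5.60332545 -1.28271711 10.13467096] [0.0698617  0.74157006 0.04772913]
```

```bash
python3 -m handwheel '[{"travel":[-0.2,0.2,-1.2],"turn":[0,0,0],"fingers":1},{"travel":[-0.2,0.2,-1.4],"turn":[0,0,0],"fingers":1},{"travel":[-0.2,0.2,-1.6],"turn":[0,0,0],"fingers":1},{"travel":[-0.2,0.2,-1.8],"turn":[0,0,0],"fingers":1},{"travel":[-0.2,0.2,-2.0],"turn":[0,0,0],"fingers":1},{"travel":[-0.2,0.2,-2.1],"turn":[0,0,0],"fingers":1},{"travel":[-0.2,0.2,-2.1],"turn":[0,0,0],"fingers":1},{"travel":[-0.2,0.2,-2.1],"turn":[0,0,0],"fingers":1}]'; python3 -c "
from h import *
s=env.get_state();print(s['position'],s['ee_rot'],s['contact_force'],s['torque'])"
```

```text
time: 18.5
position: [0.4646, -0.1747, 0.0468]
ee_rot: [179.8, 0.4, 106.4]
contact_force: [-4.1, 1.3, 14.3]
finger_gap: 0.0391
[ 0.46458626 -0.17471136  0.04682841] [179.78573421   0.4411394  106.37014072] [-4.08963489  1.25306533 14.25362593] [0.14194922 0.73503988 0.00983548]
```

```bash
python3 -m handwheel '[{"travel":[-0.2,0.2,-1.35],"turn":[0,0,0],"fingers":1},{"travel":[-0.3,0.2,-1.5],"turn":[0,0,0],"fingers":1},{"travel":[-0.3,0.2,-1.6],"turn":[0,0,0],"fingers":1},{"travel":[-0.4,0.2,-1.7],"turn":[0,0,0],"fingers":1},{"travel":[-0.4,0.2,-1.8],"turn":[0,0,0],"fingers":1},{"travel":[-0.4,0.2,-1.9],"turn":[0,0,0],"fingers":1},{"travel":[-0.4,0.2,-1.9],"turn":[0,0,0],"fingers":1},{"travel":[-0.4,0.2,-1.9],"turn":[0,0,0],"fingers":1}]'
python3 - <<'E'
from h import *
import pickle
s=env.get_state();print(s['position'],s['ee_rot'],s['contact_force'],s['torque'])
im=optics.get_image('wrist'); save('wrist8',im['color']);pickle.dump(im,open('wrist8.pkl','wb'))
im=optics.get_image('side');save('side8',cv2.resize(im['color'][250:350,190:340],None,fx=5,fy=5,interpolation=cv2.INTER_CUBIC))
E
```

```text
time: 19.5
position: [0.4647, -0.1749, 0.0463]
ee_rot: [179.7, 0.6, 106.4]
contact_force: [-4.0, 2.4, 12.3]
finger_gap: 0.0393
[ 0.46466315 -0.17487297  0.04630793] [179.70715551   0.56275069 106.3909612 ] [-3.99635386  2.43637898 12.33812927] [0.13783489 0.53122607 0.06548967]
```

View pics/wrist8.png

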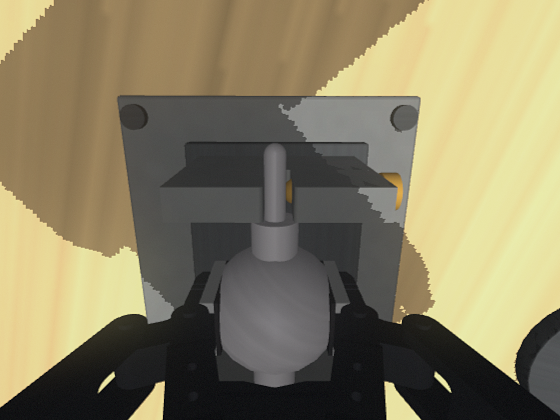

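View pics/side8.png

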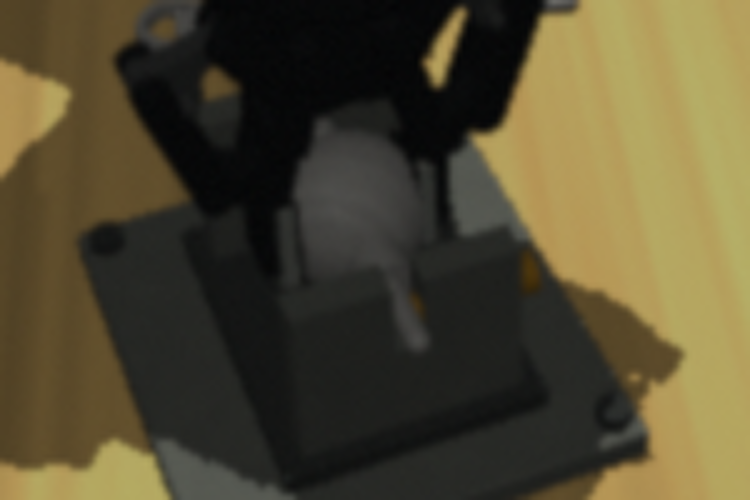

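Both pictures show the axle working down past the keepers at wrist (288,190). The tool has tilted about 0.6° through compliance, so I'll check the axle's level and work out the correction.

```bash
cat > chk.py <<'E'
from h import *
from scipy.spatial.transform import Rotation as Ro
def tiltfix(e,yaw=106.2):
    R=Ro.from_euler('xyz',e,degrees=True); T=Ro.from_euler('xyz',[180,0,yaw],degrees=True)
    return (T*R.inv()).as_rotvec(degrees=True)/10
def axle(im):
    v,u=np.mgrid[90:400,140:400]; P=rel(world(im,np.c_[u.ravel(),v.ravel()]))
    a=P[(abs(P[:,0]+.5)<1.2)]
    for lo in list(range(40,64,4)):
        q=a[(a[:,1]>=lo)&(a[:,1]<lo+4)&(a[:,2]>50)]
        if len(q): print(lo,len(q),'ztop med',np.median(q[:,2]).round(2))
    q=P[(P[:,2]>75)&(P[:,1]<18)&(P[:,1]>-12)&(abs(P[:,0])<15)&(P[:,2]<100)]
    A_=np.c_[2*q,np.ones(len(q))]; s=np.linalg.lstsq(A_,(q**2).sum(1),rcond=None)[0]; print('sphere',s[:3].round(2),len(q),np.sqrt(s[3]+(s[:3]**2).sum()).round(2))
    c=P[(abs(P[:,0])>10)&(abs(P[:,0])<35)&(P[:,1]>41)&(P[:,1]<51)&(P[:,2]>75)&(P[:,2]<90)]; print('cheek top',np.median(c[:,2]))
E
python3 - <<'E'
from chk import *
import pickle
axle(pickle.load(open('wrist8.pkl','rb')))
print(tiltfix([179.707,.5627,106.39]), rel(np.array([[.46466,-.17487,.0463]])))
E
```

```text
40 70 ztop med 70.88
44 67 ztop med 70.95
48 63 ztop med 70.85
52 72 ztop med 70.98
56 80 ztop med 70.85
60 85 ztop med 69.91
sphere [-1.23 -0.79 68.76] 7109 24.43
cheek top 82.13891175576377
[ 0.04578851  0.04391118 -0.01914368] [[-0.44852867 -1.40047207 46.3       ]]
```

The axle is level: its top is at 70.9 mm all along, so its centre is about 67 mm. It is halfway past the noses. Continuing with the tilt correction.

```bash
python3 -m handwheel '[{"travel":[-0.2,0.3,-1.2],"turn":[0.02,0.02,0],"fingers":1},{"travel":[-0.3,0.4,-1.4],"turn":[0.04,0.04,-0.02],"fingers":1},{"travel":[-0.3,0.5,-1.6],"turn":[0.04,0.04,-0.02],"fingers":1},{"travel":[-0.4,0.5,-1.7],"turn":[0.04,0.04,-0.02],"fingers":1},{"travel":[-0.4,0.5,-1.8],"turn":[0.04,0.04,-0.02],"fingers":1},{"travel":[-0.4,0.5,-1.9],"turn":[0.04,0.04,-0.02],"fingers":1},{"travel":[-0.4,0.5,-2],"turn":[0.04,0.04,-0.02],"fingers":1},{"travel":[-0.4,0.5,-2],"turn":[0.04,0.04,-0.02],"fingers":1}]'; python3 -c "
from chk import *
s=env.get_state();print(s['position'],s['ee_rot'],s['contact_force'],s['torque'],tiltfix(s['ee_rot']),rel(s['position'][None]))"
```

```text
time: 20.6
position: [0.4646, -0.1749, 0.0454]
ee_rot: [179.9, 0.2, 106.2]
contact_force: [-4.2, 1.3, 10.8]
finger_gap: 0.0395
[ 0.46458119 -0.17489977  0.04542462] [179.93390706   0.19402846 106.2458752 ] [-4.1885493   1.30298829 10.78800259] [-0.13192761  0.43134871  0.30285162] [ 0.01678379  0.0117668  -0.00459871] [[-0.53251508 -1.40707069 45.42462463]]
```

```bash
python3 -m handwheel '[{"travel":[-0.3,0.3,-1.2],"turn":[0.02,0.02,0],"fingers":1},{"travel":[-0.3,0.4,-1.4],"turn":[0.03,0.03,0],"fingers":1},{"travel":[-0.3,0.5,-1.6],"turn":[0.03,0.03,0],"fingers":1},{"travel":[-0.4,0.5,-1.8],"turn":[0.03,0.03,0],"fingers":1},{"travel":[-0.4,0.5,-1.9],"turn":[0.03,0.03,0],"fingers":1},{"travel":[-0.4,0.5,-2],"turn":[0.03,0.03,0],"fingers":1},{"travel":[-0.4,0.5,-2.1],"turn":[0.03,0.03,0],"fingers":1},{"travel":[-0.4,0.5,-2.1],"turn":[0.03,0.03,0],"fingers":1}]'; python3 -c "
from chk import *
s=env.get_state();print(s['position'],s['ee_rot'],s['contact_force'],s['torque'],tiltfix(s['ee_rot']),rel(s['position'][None]))"
```

```text
time: 21.6
position: [0.4645, -0.1749, 0.0443]
ee_rot: [-179.9, -0.1, 106.3]
contact_force: [-2.7, 0.1, 7.7]
finger_gap: 0.0394
[ 0.46452663 -0.17494655  0.04432424] [-1.79907919e+02 -5.33891125e-02  1.06291672e+02] [-2.68646428  0.08142762  7.67366312] [-0.25308958  0.43235171  0.21874607] [-0.00254968 -0.01033403 -0.00917151] [[-0.59795899 -1.43676976 44.32424353]]
```

```bash
python3 -m handwheel '[{"travel":[-0.2,0.2,-1],"turn":[0.01,0,0],"fingers":1},{"travel":[-0.2,0.3,-1.3],"turn":[0.01,0,0],"fingers":1},{"travel":[-0.2,0.4,-1.6],"turn":[0.01,0,0],"fingers":1},{"travel":[-0.2,0.4,-1.9],"turn":[0.01,0,0],"fingers":1},{"travel":[-0.2,0.4,-2.2],"turn":[0.01,0,0],"fingers":1},{"travel":[-0.2,0.4,-2.5],"turn":[0.01,0,0],"fingers":1},{"travel":[-0.2,0.4,-2.5],"turn":[0.01,0,0],"fingers":1},{"travel":[-0.2,0.4,-2.5],"turn":[0.01,0,0],"fingers":1}]'; python3 -c "
from chk import *
s=env.get_state();print(s['position'],s['ee_rot'],s['contact_force'],s['torque'],tiltfix(s['ee_rot']),rel(s['position'][None]))"
```

```text
time: 22.6
position: [0.4645, -0.1751, 0.0425]
ee_rot: [-180.0, -0.1, 106.3]
contact_force: [-2.5, -1.2, 5.4]
finger_gap: 0.0394
[ 0.46454422 -0.17506569  0.04250165] [-1.79961325e+02 -5.56888434e-02  1.06321258e+02] [-2.52724674 -1.19968517  5.43347353] [-0.14842374  0.32771827  0.21524552] [-0.00426318 -0.00527216 -0.01212764] [[-0.61430645 -1.55608952 42.50165242]]
```

```bash
python3 -m handwheel '[{"travel":[-0.1,0.3,-0.8],"turn":[0,0,-0.01],"fingers":1},{"travel":[-0.1,0.4,-1.2],"turn":[0,0,-0.01],"fingers":1},{"travel":[-0.1,0.5,-1.6],"turn":[0,0,-0.01],"fingers":1},{"travel":[-0.1,0.5,-2],"turn":[0,0,-0.01],"fingers":1},{"travel":[-0.1,0.5,-2.4],"turn":[0,0,-0.01],"fingers":1},{"travel":[-0.1,0.5,-2.8],"turn":[0,0,-0.01],"fingers":1},{"travel":[-0.1,0.5,-3.2],"turn":[0,0,-0.01],"fingers":1},{"travel":[-0.1,0.5,-3.2],"turn":[0,0,-0.01],"fingers":1}]'; python3 -c "
from chk import *
s=env.get_state();print(s['position'],s['ee_rot'],s['contact_force'],s['torque'],tiltfix(s['ee_rot']),rel(s['position'][None]))"
```

```text
time: 23.6
position: [0.4645, -0.1746, 0.0391]
ee_rot: [-180.0, -0.1, 106.2]
contact_force: [-1.5, -3.7, -1.3]
finger_gap: 0.0396
[ 0.46446036 -0.17458607  0.03907278] [-1.79956036e+02 -5.87745211e-02  1.06222334e+02] [-1.54345238 -3.69954045 -1.32531469] [-0.73335115  0.1965852   0.25898308] [-0.00441638 -0.00586244 -0.0022357 ] [[-0.56103264 -1.07212064 39.07277696]]
```

```bash
python3 -m handwheel '[{"travel":[0,0,-0.4],"turn":[0,0,0],"fingers":1},{"travel":[0,0,-0.8],"turn":[0,0,0],"fingers":1},{"travel":[0,0,-1.2],"turn":[0,0,0],"fingers":1},{"travel":[0,0,-1.5],"turn":[0,0,0],"fingers":1},{"travel":[0,0,-1.8],"turn":[0,0,0],"fingers":1},{"travel":[0,0,-2.1],"turn":[0,0,0],"fingers":1},{"travel":[0,0,-2.3],"turn":[0,0,0],"fingers":1},{"travel":[0,0,-2.3],"turn":[0,0,0],"fingers":1}]'
python3 - <<'E'
from chk import *
s=env.get_state();print(s['position'],s['ee_rot'],s['contact_force'],s['torque'],tiltfix(s['ee_rot']),rel(s['position'][None]))
im=optics.get_image('wrist'); save('wrist9',im['color']); axle(im)
im=optics.get_image('side');save('side9',cv2.resize(im['color'][250:350,190:340],None,fx=5,fy=5,interpolation=cv2.INTER_CUBIC))
E
```

```text
time: 24.6
position: [0.4645, -0.1745, 0.0368]
ee_rot: [-180.0, -0.1, 106.2]
contact_force: [2.4, 2.6, -2.7]
finger_gap: 0.0394
[ 0.46451232 -0.17449754  0.03678988] [-1.79967051e+02 -6.45134713e-02  1.06222044e+02] [ 2.36168438  2.63593995 -2.71997745] [ 0.22662236 -0.34497076  0.16596755] [-0.00527499 -0.00496495 -0.00220628] [[-0.48643549 -1.00159748 36.78988462]]
40 60 ztop med 61.94
44 72 ztop med 61.97
48 77 ztop med 61.81
52 78 ztop med 61.93
56 79 ztop med 62.11
60 91 ztop med 61.35
sphere [-1.12 -0.6  59.55] 6313 24.13
cheek top 82.1376834685457
```

View pics/wrist9.png

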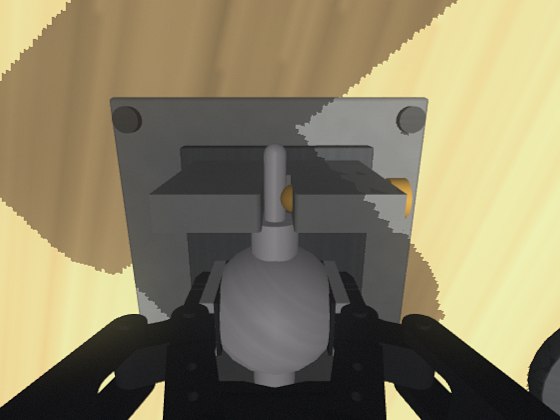

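View pics/side9.png

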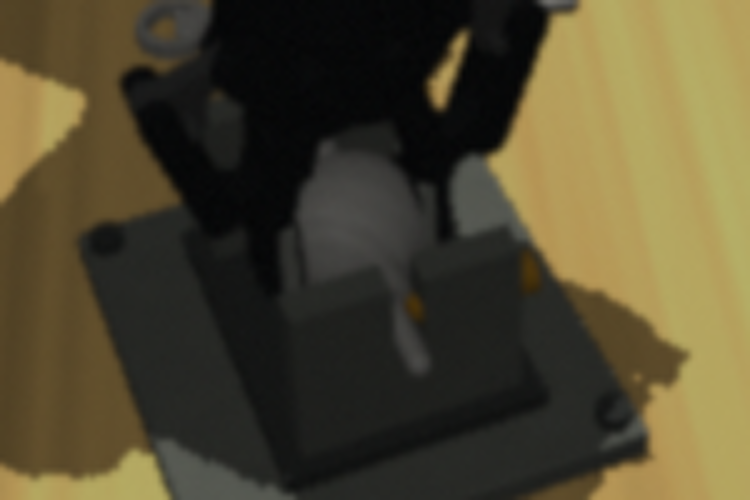

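Home: the keepers now show above the axle at wrist (288,198). The axle top is at 62 mm, level along its length, so its centre is 58 mm. I'll press gently to confirm both ends are on the bottom.

```bash
python3 -m handwheel '[{"travel":[0,0,-0.2],"turn":[0,0,0],"fingers":1},{"travel":[0,0,-0.4],"turn":[0,0,0],"fingers":1},{"travel":[0,0,-0.6],"turn":[0,0,0],"fingers":1},{"travel":[0,0,-0.7],"turn":[0,0,0],"fingers":1},{"travel":[0,0,-0.8],"turn":[0,0,0],"fingers":1},{"travel":[0,0,-0.9],"turn":[0,0,0],"fingers":1},{"travel":[0,0,-0.9],"turn":[0,0,0],"fingers":1},{"travel":[0,0,-0.9],"turn":[0,0,0],"fingers":1}]'; python3 -c "
from chk import *
s=env.get_state();print(s['position'],s['ee_rot'],s['contact_force'],s['torque'],tiltfix(s['ee_rot']),rel(s['position'][None]))
axle(optics.get_image('wrist'))"
```

```text
time: 25.7
position: [0.4646, -0.1745, 0.0366]
ee_rot: [-180.0, -0.0, 106.2]
contact_force: [-0.3, 3.3, 8.6]
finger_gap: 0.0395
[ 0.46459756 -0.17453154  0.03660244] [-1.79991860e+02 -2.94679459e-02  1.06228366e+02] [-0.33102226  3.31544893  8.61426832] [0.50801485 0.09656612 0.15997033] [-0.00260229 -0.00160445 -0.00283684] [[-0.41406209 -1.0580335  36.60243958]]
40 66 ztop med 61.78
44 64 ztop med 61.85
48 72 ztop med 61.87
52 81 ztop med 61.67
56 78 ztop med 61.94
60 90 ztop med 60.96
sphere [-1.08 -0.59 59.42] 6285 24.09
cheek top 82.13912018411222
```

Solid seat: 8.6 N with only 0.2 mm of movement. Relaxing the push, then opening.

```bash
python3 -m handwheel '[{"travel":[0,0,-0.3],"turn":[0,0,0],"fingers":1},{"travel":[0,0,-0.1],"turn":[0,0,0],"fingers":1},{"travel":[0,0,0],"turn":[0,0,0],"fingers":0.4},{"travel":[0,0,0],"turn":[0,0,0],"fingers":0.2},{"travel":[0,0,0],"turn":[0,0,0],"fingers":0},{"travel":[0,0,0],"turn":[0,0,0],"fingers":0},{"travel":[0,0,0],"turn":[0,0,0],"fingers":0},{"travel":[0,0,0],"turn":[0,0,0],"fingers":0}]'
python3 - <<'E'
from chk import *
s=env.get_state();print(s['position'],s['ee_rot'],s['contact_force'],s['finger_gap'])
im=optics.get_image('wrist'); save('wrist10',im['color']); axle(im)
E
```

```text
time: 26.75
position: [0.4646, -0.1745, 0.0366]
ee_rot: [-180.0, -0.0, 106.2]
contact_force: [0.2, 0.5, 0.2]
finger_gap: 0.0856
[ 0.46459384 -0.17454458  0.03659715] [-1.79990940e+02 -2.85160987e-02  1.06226968e+02] [0.21010979 0.49991671 0.20609207] 0.08564739990213704
40 65 ztop med 61.77
44 66 ztop med 61.9
48 70 ztop med 61.93
52 78 ztop med 61.79
56 83 ztop med 61.75
60 91 ztop med 61.04
sphere [-1.1  -0.65 59.44] 6326 24.18
cheek top 82.1402029895374
```

View pics/wrist10.png

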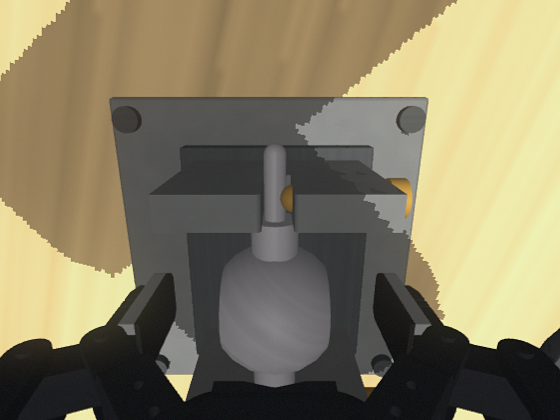

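The fingers are open and clear of the ball, and the axle hasn't moved. Retreating straight up.

```bash
python3 -m handwheel '[{"travel":[0,0,5],"turn":[0,0,0],"fingers":0},{"travel":[0,0,20],"turn":[0,0,0],"fingers":0},{"travel":[0,0,50],"turn":[0,0,0],"fingers":0},{"travel":[0,0,90],"turn":[0,0,0],"fingers":0},{"travel":[0,0,140],"turn":[0,0,0],"fingers":0},{"travel":[0,0,180],"turn":[0,0,0],"fingers":0},{"travel":[-10,0,200],"turn":[0,0,0],"fingers":0},{"travel":[-10,0,200],"turn":[0,0,0],"fingers":0}]'
python3 - <<'E'
from chk import *
s=env.get_state();print(s['position'],s['contact_force'],s['finger_gap'])
im=optics.get_image('wrist'); save('wrist11',cv2.resize(im['color'][80:290,170:450],None,fx=2.8,fy=2.8))
v,u=np.mgrid[80:330,150:440]; P=rel(world(im,np.c_[u.ravel(),v.ravel()]))
for sg in (1,-1):
    q=P[(abs(P[:,0]+.6)<1)&(sg*P[:,1]>42)&(sg*P[:,1]<60)&(P[:,2]>50)]; print(sg,len(q),np.median(q[:,2]),(sg*P[(abs(P[:,0]+.6)<2)&(P[:,2]>55)][:,1]).max())
im=optics.get_image('side');save('side11',im['color'])
im=optics.get_image('top');save('top11',im['color'])
E
```

```text
time: 27.8
position: [0.4547, -0.1747, 0.238]
ee_rot: [179.9, 0.1, 106.2]
contact_force: [0.2, -0.2, 0.1]
finger_gap: 0.0853
[ 0.45465159 -0.17466045  0.23797117] [ 0.17467726 -0.18727906  0.10285078] 0.08525119284285769
1 49 61.93748219155408 64.03937271530127
-1 31 61.80695671300583 63.818349995572845
```

View pics/wrist11.png

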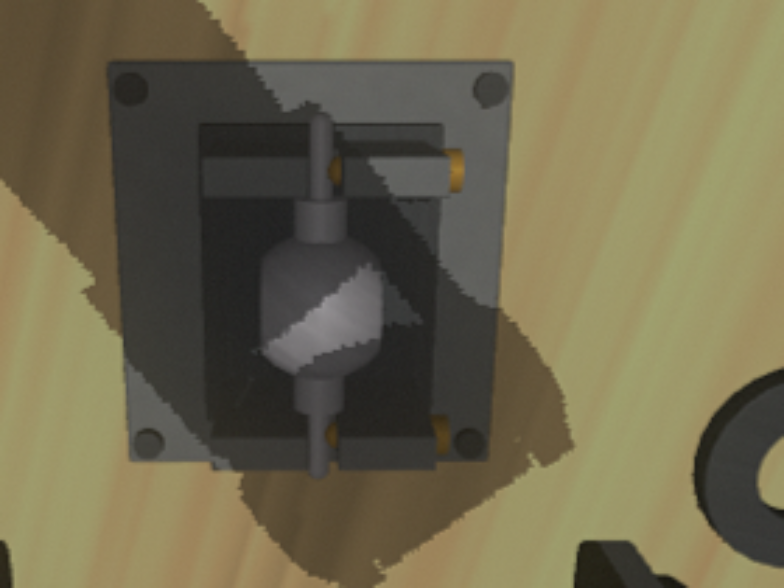

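View pics/side11.png

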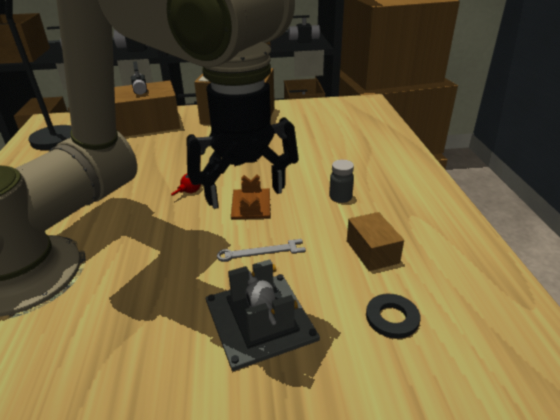

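The axle tops measure 61.9 and 61.8 mm at the two ends, so both are level on the slot bottoms, with the keepers above them at crop (335,170) and (332,435). The bench items stand where they did and the gripper is clear. Handing in.

```bash
python3 -c "
from bench import env
print(env.sign_off())"
```

```text
the job is handed in; nothing more can be done
None
```

I lifted the steel valve ball out of the wooden block and seated it in the grey stand, with both ends of the axle on the slot bottoms. I let go only after that, and handed in at about 28 s.

- **Fit:** I lined the axle up with both slots by wrist camera, and it went in without touching the lips. It met the keepers at about 70 mm. It took a measured push of up to 14.8 N, eased slightly sideways away from the keeper noses, to get past them.
- **Seating:** Before release, a light 8.6 N push moved the ball only 0.2 mm.
- **Last checks:** After release, the axle tops measured 61.9 mm and 61.8 mm at the two ends, against 62 mm nominal. Both keepers are above the axle, and the gripper is open, well clear and reading no force. The carton, flange, spanner, grease jar and red look-alike appear unmoved in the last side picture.
- **Disagreement:** A sphere fit to the ball gave its centre about 1.5 mm higher than the axle heights do. Its fitted radius was also too small (24 instead of 26 mm), so I relied on the axle heights.

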